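# Seat the rocking burner cap

### The job

The gas hob has been cleaned and one of its four burner caps was put back off its seat, so that it rocks when its rim is pressed. Press down on the caps near their rims with a fingertip until you find the one that rocks, then push that cap sideways until it drops home, so that all four lie level in their burners. Do not lift any cap off its burner, and leave the other things on and around the hob where they are.

Things in the scene. Friction and masses are not known exactly. Their poses are not given: they have to be found in the camera images.
- hob: stainless gas hob let into the counter, fixed: plate 500 x 600 mm, 8 mm high above the counter, pan supports taken off. Origin: centre of the plate at counter height; x points to its back (away from the robot), y to its left. Four tap knobs, 32 mm high, stand in a row 212 mm before the centre. Its four burners are identical.
- seat_front_left (a point): centre of the front left burner head at its flat top, 30 mm above the counter; axes as the hob's. The head is a fixed slotted aluminium crown, 76 mm outside, with a round bore of 59 mm (over 4 mm deep) that takes the boss of a cap. A dish 100 mm across and 3 mm high lies round its foot.
- seat_front_right (a point): centre of the front right burner head at its flat top, 30 mm above the counter; axes as the hob's. The head is a fixed slotted aluminium crown, 76 mm outside, with a round bore of 59 mm (over 4 mm deep) that takes the boss of a cap. A dish 100 mm across and 3 mm high lies round its foot.
- seat_back_left (a point): centre of the back left burner head at its flat top, 30 mm above the counter; axes as the hob's. The head is a fixed slotted aluminium crown, 76 mm outside, with a round bore of 59 mm (over 4 mm deep) that takes the boss of a cap. A dish 100 mm across and 3 mm high lies round its foot.
- seat_back_right (a point): centre of the back right burner head at its flat top, 30 mm above the counter; axes as the hob's. The head is a fixed slotted aluminium crown, 76 mm outside, with a round bore of 59 mm (over 4 mm deep) that takes the boss of a cap. A dish 100 mm across and 3 mm high lies round its foot.
- cap1: one of four identical burner caps; any may be on any burner, any may be the loose one. Black enamelled steel disc, 82 mm across, 7 mm thick, flat top, 0.17 to 0.29 kg; under it a central round boss 56 mm across, 4 mm deep. Origin: centre of the disc's underside; z is its axis, up. Home, the boss is in the head's bore (1.5 mm play all round) and the disc lies firm on the head.
- cap2: one of the four identical burner caps (shape: see cap1); any cap may be on any burner, and any may be the loose one. Origin and axes as cap1. A cap that is home lies level, underside 30 mm and top 37 mm above the counter. The loose cap is 4.5 to 8.1 mm off its burner's centre, one side of its boss riding on the head: it leans 4 to 5 degrees, high on the side to which it is displaced (top there 43 to 44 mm up), low on the other.
- cap3: one of the four identical burner caps (shape: see cap1); any cap may be on any burner, and any may be the loose one. Origin and axes as cap1. Pressed near the rim on its high side with about 1 N, the loose cap rocks: that side sinks 1.5 to 2.5 mm until the boss lies flat on the head (cap level, underside 34 mm up); let go, it tips back. Pressed on its low side it is firm.
- cap4: one of the four identical burner caps (shape: see cap1); any cap may be on any burner, and any may be the loose one. Origin and axes as cap1. Pushed at the edge of its high side, level with the counter, towards the burner's centre (1 to 4 N), the loose cap slides, drops into the bore and is stopped there by the bore's wall.
- shaker: steel salt shaker, 38 mm across, 66 mm tall, standing on the hob between the back burners; origin: centre of its underside. Loose, to be left alone
- spoon: steel teaspoon 150 mm long, lying on the hob between the front burners, along its own x, about along the hob's x; origin under its middle. Loose, to be left alone
- jar: amber jar with white lid, 56 mm across, 85 mm tall, standing on the hob left of the left burners; origin: centre of its underside. Loose, to be left alone
- tin: flat round tin of cleaning paste, 62 mm across, 48 mm tall, standing on the hob right of the right burners; origin: centre of its underside. Loose, to be left alone
- brush: flat brush with wooden handle, 200 mm long, lying along the hob's back edge, along its own x; origin under its middle. Loose, to be left alone
- tub: round clear storage tub with dark blue lid, 148 mm across, 89 mm tall, on the counter left of the hob; origin: centre of its underside. Loose, to be left alone
- mug: blue mug, 80 mm across, 92 mm tall, on the counter right of the hob; origin: centre of its underside. Loose, to be left alone
Things that resemble listed ones, but are neither listed nor needed, are in the scene too. Leave any green or red look-alike of the cap1 alone.

How it is judged:
By the outcome, as a careful person would: the job done as asked, in the order asked, and still so for the second after the job is handed in, with the robot touching nothing.
It also fails if it takes over 58 s, if anything falls off the work surface, if the arm or the gripper's body presses on something with over 40 N, if the wrist force passes 120 N, or if a joint passes its speed limit or range.

### The arm

A 6-joint arm with a two-finger parallel gripper is mounted at the origin on the work surface. World frame = base frame: x ahead of the robot, y to its left, z up, the work surface at z = 0. Lengths are in mm, angles in rad, forces in N, time in s.
With the tool pointing down it reaches from about 350 to 775 mm from the base axis. Payload 7.3 kg.
Tool frame: the origin (TCP) lies on the centre line of the jaws, within the pads' length; the fingertips stand 22 mm ahead of it and the grasp point (between the pads) lies 3 mm ahead of it; z points along the fingers, y is the direction in which the jaws open and shut (so a half turn about z gives the same grasp; the last joint's range is limited). The gripper opens to 92 mm and grips with 3 to 60 N. Pads are 19 mm wide; open, the fingers measure 130 mm over their backs; the gripper's body (75 mm by 190 mm) begins 47 mm behind the grasp point.
Start: joints at [-1.38, 0.342, 1.524, -0, 1.275, -0.146], TCP at [173.518, -495.514, 248.741] pointing down, gripper open.
Joint ranges: [-2.53, 2.53], [-0.77, 2.02], [0.04, 2.7], [-1, 4.14], [0.28, 2.66], [-3.11, 3.11]. Speed limits (rad/s): [2.57, 2.57, 3.14, 3.14, 3.14, 3.14].

### API

Orientations are given as [roll, pitch, yaw] about the fixed x, y, z axes, in that order (R = Rz(yaw) Ry(pitch) Rx(roll)).
In Python, from plant import get_obs, capture, bot, spot_in gives the robot as it stands.
- The arm moves only by the shell command python3 -m handwheel 'ROWS' [OPENING]. ROWS is JSON, a list of rows, each a list of 2 entries, a list of its own where there are three numbers: the shift along the world's x, y, z in mm, then the turn, a rotation vector about the world's x, y, z in rad. In form: [[[x, y, z], [wx, wy, wz]], ...]. A call has 1 to 12 rows; each row shifts and turns the commanded pose from where the row before left it; what a row does not reach is not made up. A row lasts 1/8 s, in which the tool goes at most 62.5 mm and 10.7 degrees, less where a joint would pass 70% of its speed; a pose out of reach is approached as far as the arm can. A call is refused whole if a number of a shift passes 62.5 or a number of a turn 0.188, either way. A call with a gripper value outside its range is refused whole. OPENING is the closure, from 0 (fully open) to 1 (shut), set as the call begins (- or left out, the last holds). The fingers move at their own pace and stop on an object; the grip force is fixed at half the most. Time passes only in rows, so rows that do not move let the fingers close. It gives the time, the measured TCP pose, the force and the opening at its end, in the units of the state.
- get_obs(): the state, without advancing time (a new reading comes with each control period).
- capture(name): name is "side" or "top"; returns a dict with "img" (400x640x3 uint8, red, green, blue), "fx", "fy", "cx", "cy" (pixels), "cam_to_world" (4x4, takes a point from camera to world coordinates). Camera axes: x right, y up, looking along -z (the intrinsics and any distortion apply to the point x, -y, -z); pixel columns grow to the right and rows downward; lengths in mm; the calibration is good to about 2 mm. A picture is of the moment at which its call begins. There is no depth.
- bot.close_job(): hands the job in, once; it reports no verdict.
Trained networks look in the newest picture that a camera, given by its name, has taken for a name from the list of things; names that differ only in an ending like _2 or _b are one class to them, and where a whole thing is asked for, a point or a joint stands for the part that bears it (a point fixed in the world has none). Each returns a list of dicts, best first, with "score" (0 to 1); they miss things now and then, are a little off and sometimes report something else, mostly with a low value. They report only what shows in the picture. A call takes as long as a camera call. They do not tell look-alikes from the thing itself.
- spot_in(thing, camera): "xyz" ([x, y, z] in mm, in the coordinates of the camera as it stood for that picture, good to about 4 mm: the middle of the surface that is visible of it).
The state is a dict: "time": time; "joint_positions": joint angles; "dq": joint speeds; "tau": joint torques, N m; "tool_pos": TCP position; "tcp_rot": TCP orientation; "contact_force": force on the tool from outside, world axes, zero at the start; "moment": the same for the moment, N m; "grip_width": finger opening in mm.
Only numpy, scipy, OpenCV 4.12 (cv2) and the standard library are available. Lean on these libraries where they do the work, as an engineer would, in place of code of your own. Each camera call takes 0.05 s, during which the arm holds its last target. There are 200 camera calls.

## Working session

There is one attempt and no reset: what is moved stays moved. The work goes in short steps, Python scripts to look and compute and a shell command to move; the robot and the scene stay as the last step left them, time stands still between calls to the robot, and variables do not carry over. Pictures are saved under pics/ and viewed, about 8 in all and at most 12, crops included, and the job is handed in when it is done.

```bash
mkdir -p pics; cat > h.py <<'E'
from plant import get_obs, capture, bot, spot_in
import numpy as np, cv2
def w(c,p):
    return (c["cam_to_world"]@np.r_[p,1])[:3]
def proj(c,P):
    q=np.linalg.inv(c["cam_to_world"])@np.r_[P,1]
    return np.array([c["cx"]+c["fx"]*q[0]/-q[2], c["cy"]-c["fy"]*q[1]/-q[2]])
def ray(c,u,v,z):
    d=np.array([(u-c["cx"])/c["fx"],-(v-c["cy"])/c["fy"],-1])
    M=np.array(c["cam_to_world"]); D=M[:3,:3]@d; o=M[:3,3]
    return o+D*(z-o[2])/D[2]
def save(c,n): cv2.imwrite("pics/"+n,c["img"][:,:,::-1])
E
python3 - <<'E'
from h import *
for n in("top","side"):
    c=capture(n);save(c,n+".png");print(n,c.keys(),np.round(c["cam_to_world"],3).tolist(),c["fx"],c["fy"],c["cx"],c["cy"])
    for t in("cap1","hob","shaker","jar","tin","tub","mug","spoon","brush"):
        print(t,[(round(r["score"],2),np.round(w(c,r["xyz"])).tolist(),np.round(proj(c,w(c,r["xyz"]))).tolist()) for r in spot_in(t,n)])
print(get_obs())
E
```

```text
top dict_keys(['img', 'fx', 'fy', 'cx', 'cy', 'cam_to_world']) [[0.021, 0.985, -0.17, 295.647], [-0.999, 0.025, 0.022, -50.199], [0.026, 0.17, 0.985, 1193.137], [0.0, 0.0, 0.0, 1.0]] 389.95981323949815 389.95981323949815 319.53990455991965 199.84968068916055
cap1 [(0.9, [640.0, -144.0, 40.0], [343.0, 154.0]), (0.82, [293.0, -477.0, 17.0], [452.0, 271.0]), (0.73, [455.0, -160.0, 35.0], [347.0, 214.0]), (0.73, [482.0, -575.0, 7.0], [480.0, 210.0]), (0.65, [686.0, -434.0, 10.0], [433.0, 145.0]), (0.63, [620.0, 110.0, 39.0], [259.0, 158.0]), (0.6, [434.0, 92.0, 38.0], [263.0, 219.0])]
hob [(0.91, [523.0, -22.0, 8.0], [302.0, 192.0])]
shaker [(0.57, [524.0, -21.0, 8.0], [302.0, 192.0]), (0.54, [631.0, -16.0, 69.0], [301.0, 153.0])]
jar [(0.8, [444.0, 210.0, 93.0], [219.0, 212.0])]
tin [(0.56, [518.0, -279.0, 56.0], [388.0, 193.0])]
tub [(0.7, [619.0, 107.0, 41.0], [261.0, 158.0]), (0.65, [491.0, 449.0, 86.0], [136.0, 194.0])]
mug [(0.96, [533.0, -453.0, 48.0], [445.0, 190.0])]
spoon [(0.75, [514.0, -37.0, 23.0], [307.0, 194.0])]
brush [(0.59, [751.0, 41.0, 27.0], [284.0, 119.0])]
side dic
[... 1019 characters left out ...]
9.0], [230.0, 220.0])]
{'time': 1.0, 'joint_positions': array([-1.37998397e+00,  3.42014999e-01,  1.52410217e+00, -2.46705916e-05,
        1.27537985e+00, -1.46002048e-01]), 'dq': array([-0.00069106, -0.00133331, -0.00064493,  0.0009018 ,  0.00065998,
        0.00016968]), 'tau': array([-1.11001664e-03, -4.31144071e+01, -2.44479507e+01,  7.16682896e-02,
        4.84272419e-02, -2.48927807e-05]), 'tool_pos': array([ 173.52053691, -495.51782543,  248.73196024]), 'tcp_rot': array([3.14150147e+00, 3.72649467e-05, 3.36821586e-01]), 'contact_force': array([-0.72172316, -0.17625356, -0.00430902]), 'moment': array([ 3.64465963e-02, -3.55356563e-02,  7.67623555e-05]), 'grip_width': 92.17628771665113}
```

```bash
python3 - <<'E'
import cv2
a=cv2.imread("pics/top.png")[100:260,200:410];b=cv2.imread("pics/side.png")[125:315,220:420]
cv2.imwrite("pics/tc.png",cv2.resize(a,None,fx=3.75,fy=3.7,interpolation=cv2.INTER_CUBIC));cv2.imwrite("pics/sc.png",cv2.resize(b,None,fx=3,fy=3,interpolation=cv2.INTER_CUBIC))
E
```

```text
(no output)
```

View pics/tc.png

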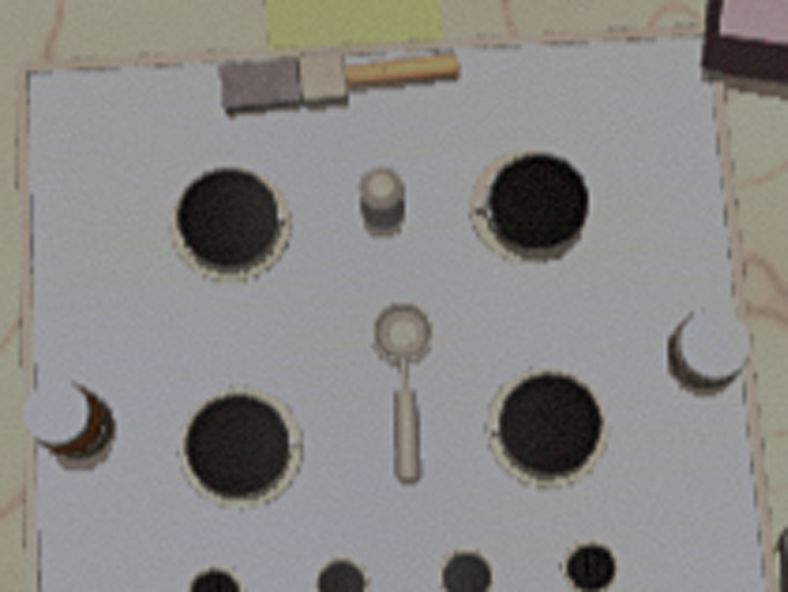

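View pics/sc.png

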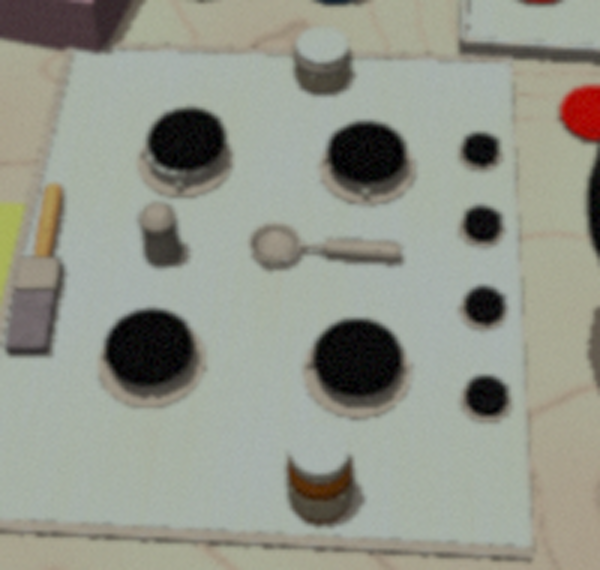

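The crops show four caps. The back right one (top crop about 538,202) sits right of its dish and looks raised in the side view, so it's the likely loose one. I'll measure the centres by segmentation.

```bash
cat >> h.py <<'E'
C={"BR":(640,-144),"FR":(455,-158),"BL":(620,110),"FL":(434,94)}
def caps(n,z=37):
    c=capture(n);g=cv2.resize(c["img"].max(2),None,fx=4,fy=4,interpolation=cv2.INTER_CUBIC);out={}
    m=(cv2.GaussianBlur(g,(0,0),3)<75).astype(np.uint8)
    k,l,s,ce=cv2.connectedComponentsWithStats(m)
    cs,_=cv2.findContours(m,cv2.RETR_EXTERNAL,cv2.CHAIN_APPROX_NONE)
    for b,(x,y) in C.items():
        u=proj(c,[x,y,z])
        best=min((q for q in cs if cv2.contourArea(q)>3000),key=lambda q:np.hypot(*(q[:,0].mean(0)/4-u)))
        P=np.array([ray(c,(p[0]+.5)/4-.5,(p[1]+.5)/4-.5,z)[:2] for p in best[:,0]],np.float32)
        e=cv2.fitEllipse(P); out[b]=(np.round(e[0],1).tolist(),np.round(e[1],1).tolist())
    return c,out
E
python3 - <<'E'
from h import *
for n in("top","side"):
    c,o=caps(n);print(n)
    for k in o:print(k,o[k])
    P={k:np.array(v[0]) for k,v in o.items()};print("BR-pred",P["BR"]-(P["FR"]+P["BL"]-P["FL"]),"FL-BL",P["BL"]-P["FL"],P["FR"]-P["FL"])
E
```

```text
top
BR ([638.6, -144.9], [79.7, 84.9])
FR ([453.5, -156.6], [78.9, 82.1])
BL ([618.3, 107.7], [78.7, 84.3])
FL ([430.3, 91.4], [78.7, 81.3])
BR-pred [-2.9 -4.6] FL-BL [188.   16.3] [  23.2 -248. ]
side
BR ([637.7, -141.6], [76.5, 94.7])
FR ([453.6, -149.0], [78.8, 90.1])
BL ([617.9, 114.5], [78.6, 89.1])
FL ([430.4, 98.1], [78.6, 87.5])
BR-pred [-3.4 -9. ] FL-BL [187.5  16.4] [  23.2 -247.1]
```

Relative to the other three, BR is about (-3.5, -4.5) mm off, so its high side is towards the robot and to the right. I'll move above that rim with the fingers shut and press.

```bash
python3 -m handwheel '[[[44,32,0],[0,0,0.057]],[[44,32,0],[0,0,0.057]],[[44,32,0],[0,0,0.057]],[[44,32,0],[0,0,0.057]],[[44,32,0],[0,0,0.057]],[[44,32,0],[0,0,0.057]],[[44,32,0],[0,0,0.057]],[[44,32,0],[0,0,0.057]],[[44,32,0],[0,0,0.057]],[[44,32,0],[0,0,0.057]],[[0,0,0],[0,0,0]],[[0,0,0],[0,0,0]]]' 1
```

```text
time: 2.6
tool_pos: [613.2, -175.6, 248.3]
tcp_rot: [-3.141, 0.001, 0.907]
contact_force: [-0.1, -0.3, -1.1]
grip_width: 0.7
```

```bash
python3 -m handwheel '[[[3,2,-40],[0,0,0]],[[0,0,-40],[0,0,0]],[[0,0,-40],[0,0,0]],[[0,0,-40],[0,0,0]],[[0,0,-17],[0,0,0]],[[0,0,0],[0,0,0]],[[0,0,0],[0,0,0]]]'; python3 - <<'E'
from h import *
for n in("top","side"): c=capture(n);save(c,n+"2.png")
a=cv2.imread("pics/top2.png")[125:185,305:385];b=cv2.imread("pics/side2.png")[135:195,245:325]
cv2.imwrite("pics/c2.png",np.hstack([cv2.resize(x,(400,300),interpolation=cv2.INTER_CUBIC) for x in(a,b)]))
E
```

```text
time: 3.48
tool_pos: [617.4, -174.3, 73.7]
tcp_rot: [3.138, -0.001, 0.906]
contact_force: [0.6, 0.6, 0.1]
grip_width: 0.4
```

View pics/c2.png

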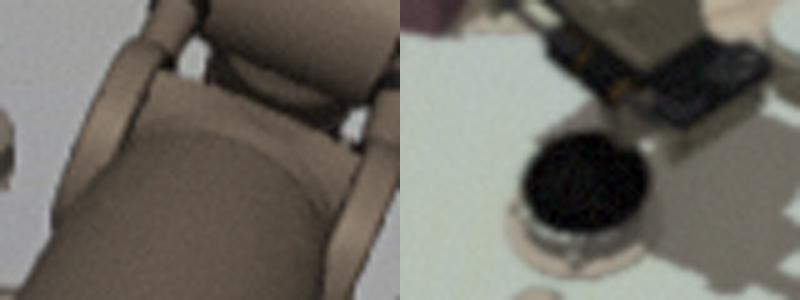

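```bash
for i in 1 2 3 4 ; do echo; done; python3 -m handwheel '[[[0,0,-4],[0,0,0]],[[0,0,0],[0,0,0]]]'; python3 -m handwheel '[[[0,0,-1],[0,0,0]],[[0,0,0],[0,0,0]]]'; python3 -m handwheel '[[[0,0,-1],[0,0,0]],[[0,0,0],[0,0,0]]]'
```

```text
time: 3.82
tool_pos: [616.4, -173.4, 67.8]
tcp_rot: [-3.142, 0.0, 0.907]
contact_force: [-0.3, 0.2, -0.4]
grip_width: 0.5
time: 4.08
tool_pos: [616.5, -173.4, 66.6]
tcp_rot: [-3.141, 0.0, 0.907]
contact_force: [0.3, 0.4, -0.2]
grip_width: 0.6
time: 4.32
tool_pos: [616.5, -173.5, 65.6]
tcp_rot: [-3.141, 0.0, 0.907]
contact_force: [0.1, 0.5, 0.6]
grip_width: 0.4
```

The left crop shows only the arm. In the right crop the fingers are over the far right rim of the BR cap (about 620,150). There's no firm contact yet, so I'll keep pressing down in half-millimetre steps.

```bash
f(){ grep -E "tool_pos|force"; }; 
python3 -m handwheel '[[[0,0,-0.5],[0,0,0]],[[0,0,0],[0,0,0]]]'|f; python3 -m handwheel '[[[0,0,-0.5],[0,0,0]],[[0,0,0],[0,0,0]]]'|f; python3 -m handwheel '[[[0,0,-0.5],[0,0,0]],[[0,0,0],[0,0,0]]]'|f;python3 -m handwheel '[[[0,0,-0.5],[0,0,0]],[[0,0,0],[0,0,0]]]'|f
```

```text
tool_pos: [616.6, -173.5, 65.3]
contact_force: [-0.5, -0.4, 1.2]
tool_pos: [616.5, -173.6, 64.8]
contact_force: [-0.8, -1.0, 1.7]
tool_pos: [616.5, -173.6, 64.3]
contact_force: [0.9, -0.2, 1.3]
tool_pos: [616.6, -173.6, 63.8]
contact_force: [-0.0, -1.1, 1.5]
```

```bash
f(){ grep -E "tool_pos|force"; }; 
python3 -m handwheel '[[[0,0,-0.5],[0,0,0]],[[0,0,0],[0,0,0]]]'|f; python3 -m handwheel '[[[0,0,-0.5],[0,0,0]],[[0,0,0],[0,0,0]]]'|f; python3 -m handwheel '[[[0,0,-0.5],[0,0,0]],[[0,0,0],[0,0,0]]]'|f
```

```text
tool_pos: [616.6, -173.6, 63.4]
contact_force: [-1.1, -0.9, 2.4]
tool_pos: [616.6, -173.6, 63.3]
contact_force: [-2.6, -0.6, 5.4]
tool_pos: [616.6, -173.7, 63.2]
contact_force: [-3.0, -1.4, 8.4]
```

It rocks: the rim sank about 2 mm at 1.3 N, then went firm at 41 mm. Next I'll lift, move outside the rim and lower to edge height.

```bash
python3 -m handwheel '[[[0,0,14],[0,0,0]],[[-16,-20,0],[0,0,0]],[[0,0,0],[0,0,0]],[[0,0,-18],[0,0,0]],[[0,0,-2],[0,0,0]],[[0,0,0],[0,0,0]],[[0,0,0],[0,0,0]]]'; python3 - <<'E'
from h import *
c=capture("side");save(c,"s3.png")
b=c["img"][125:205,245:345,::-1]
cv2.imwrite("pics/c3.png",cv2.resize(b,(600,480),interpolation=cv2.INTER_CUBIC))
E
```

```text
time: 6.95
tool_pos: [600.8, -193.3, 56.3]
tcp_rot: [3.141, -0.0, 0.907]
contact_force: [-0.2, -0.0, -0.1]
grip_width: 0.6
```

View pics/c3.png

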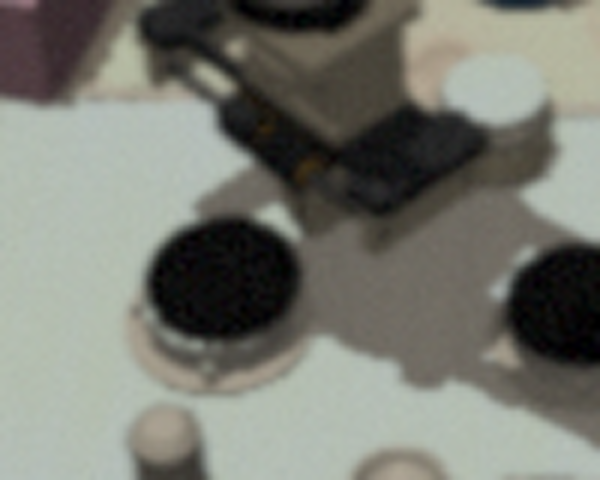

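The fingers are clear outside the rim on the high side (crop about 330,200), tip at 34 mm. Now the push towards the centre.

```bash
f(){ grep -E "tool_pos|force"; }; 
python3 -m handwheel '[[[2.5,3.2,0],[0,0,0]],[[2.5,3.2,0],[0,0,0]],[[0,0,0],[0,0,0]]]'|f; python3 -m handwheel '[[[1.2,1.6,0],[0,0,0]],[[0,0,0],[0,0,0]]]'|f;  python3 -m handwheel '[[[0.9,1.2,0],[0,0,0]],[[0,0,0],[0,0,0]]]'|f;python3 -m handwheel '[[[0.9,1.2,0],[0,0,0]],[[0,0,0],[0,0,0]]]'|f
```

```text
tool_pos: [605.8, -186.7, 56.4]
contact_force: [0.0, 0.0, 0.7]
tool_pos: [606.8, -185.4, 56.2]
contact_force: [0.2, -0.6, 0.7]
tool_pos: [607.5, -184.4, 56.1]
contact_force: [0.0, -1.3, 0.1]
tool_pos: [608.5, -183.0, 56.1]
contact_force: [-0.7, -0.4, -0.4]
```

```bash
f(){ grep -E "tool_pos|force"; }; 
python3 -m handwheel '[[[0.6,0.8,0],[0,0,0]],[[0,0,0],[0,0,0]]]'|f; python3 -m handwheel '[[[0.6,0.8,0],[0,0,0]],[[0,0,0],[0,0,0]]]'|f;  python3 -m handwheel '[[[0.6,0.8,0],[0,0,0]],[[0,0,0],[0,0,0]]]'|f;python3 -m handwheel '[[[0.6,0.8,0],[0,0,0]],[[0,0,0],[0,0,0]]]'|f
```

```text
tool_pos: [609.1, -182.2, 56.2]
contact_force: [-1.7, -0.7, -1.7]
tool_pos: [609.8, -181.4, 56.2]
contact_force: [0.0, -0.4, -1.1]
tool_pos: [610.4, -180.7, 56.3]
contact_force: [-1.1, -0.0, -0.3]
tool_pos: [611.0, -179.9, 56.3]
contact_force: [-1.3, -0.4, 0.5]
```

```bash
f(){ grep -E "tool_pos|force"; }; 
python3 -m handwheel '[[[0.6,0.8,0],[0,0,0]],[[0,0,0],[0,0,0]]]'|f; python3 -m handwheel '[[[0.6,0.8,0],[0,0,0]],[[0,0,0],[0,0,0]]]'|f; python3 - <<'E'
from h import *
c=capture("side");save(c,"s4.png")
b=c["img"][125:205,245:345,::-1]
cv2.imwrite("pics/c4.png",cv2.resize(b,(600,480),interpolation=cv2.INTER_CUBIC))
E
```

```text
tool_pos: [611.5, -179.1, 56.3]
contact_force: [-0.2, -0.7, 0.4]
tool_pos: [611.8, -178.7, 56.2]
contact_force: [-3.1, -2.7, 1.3]
```

View pics/c4.png

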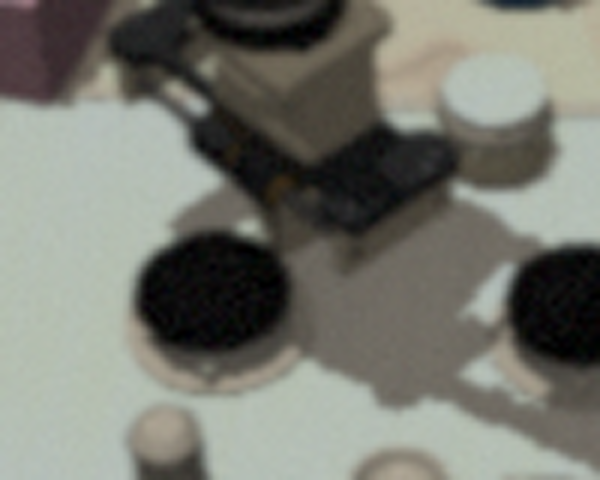

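The cap has moved over the dish centre (crop about 212,293), sits lower, and the force jumped to about 4 N against the bore wall. I'll back off, lift, and press the same rim again to check it is firm at 37 mm.

```bash
f(){ grep -E "tool_pos|force"; }; 
python3 -m handwheel '[[[-6,-8,0],[0,0,0]],[[0,0,0],[0,0,0]],[[0,0,20],[0,0,0]],[[14,18,0],[0,0,0]],[[0,0,-11],[0,0,0]],[[0,0,-4],[0,0,0]],[[0,0,0],[0,0,0]],[[0,0,0],[0,0,0]]]'|f
python3 -m handwheel '[[[0,0,-1],[0,0,0]],[[0,0,0],[0,0,0]]]'|f;python3 -m handwheel '[[[0,0,-0.5],[0,0,0]],[[0,0,0],[0,0,0]]]'|f
```

```text
tool_pos: [619.8, -168.5, 60.7]
contact_force: [-0.1, -0.3, 0.1]
tool_pos: [620.0, -168.5, 60.1]
contact_force: [0.1, 0.7, 0.6]
tool_pos: [620.1, -168.3, 59.7]
contact_force: [0.4, 0.5, -0.4]
```

```bash
f(){ grep -E "tool_pos|force"; }; 
python3 -m handwheel '[[[0,0,-0.5],[0,0,0]],[[0,0,0],[0,0,0]]]'|f;python3 -m handwheel '[[[0,0,-0.5],[0,0,0]],[[0,0,0],[0,0,0]]]'|f
python3 -m handwheel '[[[0,0,-0.5],[0,0,0]],[[0,0,0],[0,0,0]]]'|f
```

```text
tool_pos: [620.2, -168.3, 59.3]
contact_force: [0.3, -0.4, 0.5]
tool_pos: [620.2, -168.4, 59.3]
contact_force: [-2.1, 1.1, 4.8]
tool_pos: [620.2, -168.3, 59.2]
contact_force: [-2.8, 0.4, 8.1]
```

It's firm at 37.2 mm with no sinking, so it is home. I'll lift clear and take a final look.

```bash

python3 -m handwheel '[[[0,0,40],[0,0,0]],[[0,0,50],[0,0,0]],[[0,0,50],[0,0,0]],[[-44,-32,40],[0,0,0]],[[-44,-32,0],[0,0,0]],[[-44,-32,0],[0,0,0]],[[-44,-32,0],[0,0,0]],[[-44,-32,0],[0,0,0]],[[-44,-32,0],[0,0,0]],[[-44,-32,0],[0,0,0]],[[-44,-32,0],[0,0,0]],[[0,0,0],[0,0,0]]]'; python3 - <<'E'
from h import *
for n in("top","side"):
    c,o=caps(n);save(c,n+"5.png")
    for k in o:print(n,k,o[k])
    P={k:np.array(v[0]) for k,v in o.items()};print("BR-pred",P["BR"]-(P["FR"]+P["BL"]-P["FL"]))
a=cv2.imread("pics/top5.png")[100:260,200:410];b=cv2.imread("pics/side5.png")[125:285,220:410]
cv2.imwrite("pics/c5.png",np.hstack([cv2.resize(x,(400,320),interpolation=cv2.INTER_CUBIC) for x in(a,b)]))
E
```

```text
time: 13.42
tool_pos: [268.7, -423.9, 235.1]
tcp_rot: [-3.142, 0.001, 0.902]
contact_force: [1.1, -0.1, -0.3]
grip_width: 0.4
top BR ([641.6, -138.7], [79.0, 84.9])
top FR ([453.4, -156.6], [78.5, 81.7])
top BL ([618.4, 107.7], [78.2, 83.7])
top FL ([430.3, 91.4], [78.4, 80.9])
BR-pred [0.1 1.6]
side BR ([641.5, -131.2], [78.1, 91.4])
side FR ([453.7, -149.0], [78.7, 89.8])
side BL ([617.9, 114.5], [78.5, 88.8])
side FL ([430.4, 98.0], [78.5, 87.3])
BR-pred [0.3 1.3]
```

View pics/c5.png

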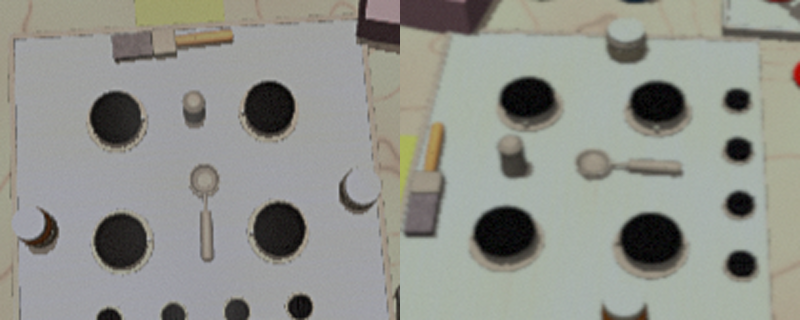

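All four caps now look centred on their dishes (top view at 116,119; 269,109; 122,241; 280,230) and the other things have not moved. Handing in.

```bash
python3 -c "from plant import bot;print(bot.close_job())"
```

```text
the job is handed in; nothing more can be done
None
```

The loose cap was the one on the back right burner. I pushed it home and handed the job in at about 13.5 s.

- **Finding it:** The pictures showed this cap about 6 mm off its seat, so I pressed only that one. Its high rim sank about 2 mm at roughly 1.5 N, then went firm with the top at 41 mm. I didn't press the other three caps, since only one is loose.
- **Seating it:** I pushed it sideways towards the burner's centre with about 1–2 N. It dropped in and stopped against the bore wall at about 4 N.
- **Last checks:**
  - Pressed again at the same place, the rim was firm at about 37 mm up to 8 N.
  - The final pictures put the cap within 1.6 mm of the place predicted from the other three. That is about the play in the seat.
  - The other three caps measure where they were. The other things on the hob look unmoved in the pictures, though I didn't re-measure them or look again at the tub and mug.
  - I didn't press the opposite rim of the cap. No check failed or disagreed.

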